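# Clear the vial off the shielded store, then hold its lid at 60 degrees

### The arm

A 6-joint arm with a two-finger parallel gripper is mounted at the origin on the work surface. World frame = base frame: x ahead of the robot, y to its left, z up, the work surface at z = 0. Lengths are in m, angles in rad, forces in N, time in s.
With the tool pointing down it reaches from about 0.225 to 0.875 m from the base axis. Payload 3.4 kg.
Tool frame: the origin (TCP) lies between the finger pads, 19 mm behind the fingertips; this is the grasp point; z points along the fingers, y is the line along which they close (so a half turn about z gives the same grasp; the last joint's range is limited). The gripper opens to 85 mm and grips with 20 to 120 N. Pads are 22 mm wide; open, the fingers measure 114 mm over their backs; the gripper's body (76 mm by 85 mm) begins 54 mm behind the grasp point. The pads swing forward as they close: fully open they stand 13 mm farther back than shut.
Start: joints at [-1.3, 0.276, 1.505, -0, 1.361, -0.121], TCP at [0.22, -0.531, 0.25] pointing down, gripper open.
Joint ranges: [-2.89, 2.89], [-0.75, 2.08], [0.22, 2.7], [-1.18, 4.32], [0.11, 2.71], [-2.7, 2.7]. Speed limits (rad/s): [2.57, 2.57, 3.14, 3.14, 3.14, 3.14].

### API

Orientations are given as a unit quaternion [w, x, y, z].
In Python, from rig import manip gives the robot as it stands.
- The arm moves only by the tool carry_out, never from a script. Its arguments are lists of equal length, an entry for each row: "linear": the shift along the world's x, y, z each as a share of 500 mm, from -1 to 1, a list of three; "angular": the turn, a rotation vector about the world's x, y, z each as a share of 0.08 rad, from -1 to 1, a list of three; "hand": the opening, from 0 (shut) to 1 (fully open). In form: {"linear": [[x, y, z], ...], "angular": [[rx, ry, rz], ...], "hand": [hand, ...]}. A call has 1 to 8 rows; each row shifts and turns the commanded pose from where the row before left it; what a row does not reach is not made up. A row lasts 1/12 s, in which the tool goes at most 41.7 mm and 7.16 degrees, less where a joint would pass 70% of its speed; a pose out of reach is approached as far as the arm can. A call with a number of a shift or a turn outside -1 to 1 is refused whole. A call with a gripper value outside its range is refused whole. The fingers move at their own pace and stop on an object; "force" is the grip in N (left out, the last holds). Time passes only in rows, so rows that do not move let the fingers close. It gives the time, the measured TCP pose, the force, the opening and the grip force at its end, in the units of the state.
- manip.get_state(): the state, without advancing time (a new reading comes with each control period).
- manip.get_image(name): name is "scene" or "top" or "wrist"; returns the picture (480x640x3 uint8, red, green, blue); there is no depth.
- manip.camera_params(name): a dict with "fx", "fy", "cx", "cy" (pixels), "view" (4x4, takes a point from world to camera coordinates); the wrist camera has in their place "hand_eye" (4x4, takes a point from camera to tool coordinates, whose origin is the TCP and whose axes are the flange's). Camera axes: x right, y down, z forward; pixel columns grow to the right and rows downward; lengths in m; the calibration is good to about 2 mm. The wrist camera is an equidistant fisheye: a pixel r from the principal point sees the ray r / f radians off the axis. A picture is of the moment at which its call begins: read the wrist's pose just before it. camera_params takes no time and is no camera call.
- manip.sign_off(): hands the job in; it is judged then, once.
The state is a dict: "clock": time; "qpos": joint angles; "qd": joint speeds; "effort": joint torques, N m; "position": TCP position; "ee_rot": TCP orientation; "contact_force": force on the tool from outside, world axes, zero at the start; "moment": the same for the moment, N m; "width": finger opening in m; "gripper_force": force on a finger pad.
Only numpy, scipy, OpenCV 4.12 (cv2) and the standard library are available. Lean on these libraries where they do the work, as an engineer would, in place of code of your own. Each camera call takes 0.05 s, during which the arm holds its last target. There are 200 camera calls.

### The job

I am about to lift a source out of the shielded vial store with the long tongs. First take the glass vial that was left standing on the store's lid and stand it in the empty pocket of the vial rack - it is thin glass, so squeeze it only lightly and set it down softly, without dropping it in. Then raise the lid smoothly by its handle to 60 degrees open and finish while still holding it there, for nothing else keeps it up; leave the other things on the bench where they are.

Things in the scene. Friction and masses are not known exactly. Their poses are not given: they have to be found in the camera images.
- store: Shielded vial store: fixed cream box, 200 mm deep (its x), 250 mm wide (its y), 120 mm high without the lid, 12 mm walls. Origin: centre of its underside. Its front, with the lid's handle, is its -x side; the lid's hinge runs along the top of its +x side. The shut lid's flat top is 132 mm above the bench. Vials stand inside, below the rim.
- lid (a joint): Hinge angle of the store's lid in rad: 0 shut, growing as its front edge rises; 60 degrees is 1.047; stop at 1.75. The lid (cream frame round a yellowish pane, 200 x 250 x 12 mm, 0.5 to 0.9 kg) has a free hinge and no stay: it falls shut when let go.
- lid_hinge (a point): Middle of the lid's hinge axis, at the store's back, 120 mm above the bench. Its axes turn with the lid: x points from handle to hinge, y along the hinge, z out of the lid's top.
- lid_handle (a point): Middle of the lid's handle: round steel bar, 10 mm diameter, 110 mm long along the store's y, on a post at each end, 45 mm ahead of the lid's front edge (40 mm free between). In the lid's axes 245 mm ahead of the hinge axis and 6 mm above it: 126 mm above the bench when shut. Can be pinched across from above, fingers closing along the store's x; it turns between the pads as the lid tips.
- vial: Loose thin glass vial, paper label, blue cap, 45 to 80 g, upright on the shut lid at the start. Body 30 mm diameter, 57 mm high; neck 17 mm; cap 20 mm from 66 to 75 mm. Origin: centre of its base; z along its axis. It breaks if a finger pad presses it with over 45 N (grip with 20 to 35 N) or if it is knocked on store or rack with over 25 N; do not let it drop.
- rack: Aluminium vial rack, 170 mm long (its x), 80 mm wide, 36 mm high; it does not slide on the bench. Origin: centre of its underside. It has two round pockets of 36 mm diameter and 24 mm depth, 80 mm apart along its x; the one at its +x end is empty, the other holds the spare vial.
- rack_free (a point): Centre of the floor of the rack's empty pocket, 12 mm above the bench, 24 mm below the rack's top; 40 mm along the rack's +x from its centre.
- spare_vial: A vial of the same shape with a red cap, standing in the rack's other pocket. Leave alone.
- pot: Closed lead pot, dark with a yellow lid, 64 mm diameter, 96 mm high, 2 kg, loose on the bench. Origin: centre of its underside. Leave alone.
- syringe_shield: Dark metal syringe shield lying on the bench ahead of the store, 75 mm long (its x) without the white plunger, which reaches 31 mm farther at -x; 30 mm square flanges. Origin: centre of its underside. Leave alone.

How it is judged:
By the outcome, as a careful person would: the job done as asked, in the order asked, and still so for the second after the job is handed in, while the arm keeps its last pose, push and grip.
It also fails if it takes over 58 s, if anything falls off the work surface, if the arm or the gripper's body presses on something with over 40 N, if the wrist force passes 120 N, or if a joint passes its speed limit or range.

## Working session

There is one attempt and no reset: what is moved stays moved. The work goes in short steps, Python scripts to look and compute and a tool call to move; the robot and the scene stay as the last step left them, time stands still between calls to the robot, and variables do not carry over. Pictures are saved under pics/ and viewed, at most 12 in all, crops included, and the job is handed in when it is done.

Besides the shell and the picture viewer there is one more tool, called after "Call:" by a JSON object that holds its "op" and its "data". carry_out: Moves the arm, as the interface text tells. Its arguments: {"type":"object","properties":{"linear":{"type":"array"},"angular":{"type":"array"},"hand":{"type":"array"},"force":{"type":"number"}},"required":["linear","angular","hand"]}

```bash
mkdir -p pics; ls; python3 - <<'E'
from rig import manip
import cv2,json
s=manip.get_state();print({k:s[k] for k in('clock','position','ee_rot','width','contact_force')})
for n in('scene','top'):
    cv2.imwrite(f'pics/{n}0.png',cv2.cvtColor(manip.get_image(n),cv2.COLOR_RGB2BGR));print(n,manip.camera_params(n))
print(manip.camera_params('wrist'))
E
```

```text
pics
{'clock': 0.0, 'position': array([ 0.21943843, -0.53093583,  0.24912916]), 'ee_rot': array([-9.24433326e-04,  9.80872840e-01,  1.94647406e-01, -5.84609268e-05]), 'width': 0.08589278220323739, 'contact_force': array([ 0.29907972, -0.89974687,  0.01462878])}
scene {'fx': 455.0166429923879, 'fy': 455.0166429923879, 'cx': 320.5861547858746, 'cy': 244.86448501854818, 'view': array([[ 0.50538741,  0.86283295, -0.01014246, -0.27800814],
       [ 0.56633419, -0.34054148, -0.7505312 , -0.23569557],
       [-0.65103698,  0.37356499, -0.66075718,  1.38891601],
       [ 0.        ,  0.        ,  0.        ,  1.        ]])}
top {'fx': 452.91090618004523, 'fy': 452.91090618004523, 'cx': 319.2036229991737, 'cy': 231.5615604688798, 'view': array([[-0.01752925, -0.99982477,  0.00656973,  0.01571468],
       [-0.98118262,  0.01593802, -0.19242309,  0.58783711],
       [ 0.19228466, -0.00981914, -0.98129007,  0.94718505],
       [ 0.        ,  0.        ,  0.        ,  1.        ]])}
{'fx': 371.64829954431775, 'fy': 371.64829954431775, 'cx': 325.8684642082483, 'cy': 241.03961392380901, 'hand_eye': array([[-7.92489022e-04, -9.54839396e-01, -2.97121356e-01,
         7.62064018e-02],
       [ 9.99999264e-01, -1.02973913e-03,  6.41983627e-04,
         4.06981718e-04],
       [-9.18948744e-04, -2.97120629e-01,  9.54839509e-01,
        -1.24296902e-01],
       [ 0.00000000e+00,  0.00000000e+00,  0.00000000e+00,
         1.00000000e+00]])}
```

View pics/top0.png

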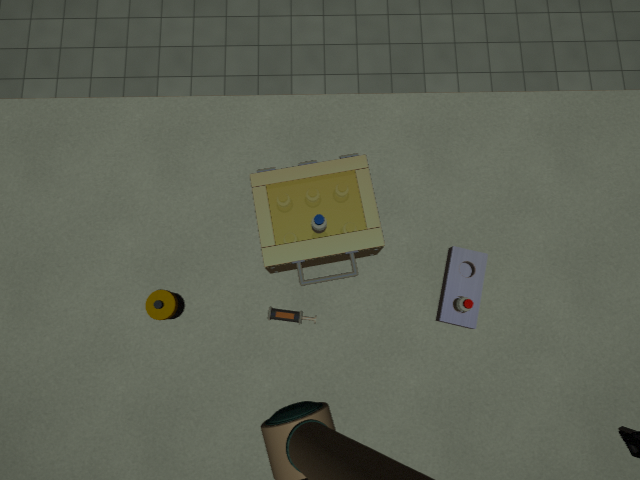

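View pics/scene0.png

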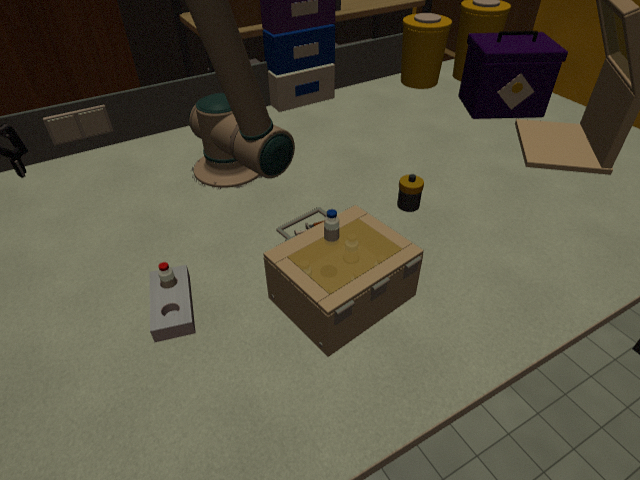

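The top view shows the blue-capped vial at about (319,222) on the lid, the handle bar at about (328,278), the empty pocket at (466,269) and the spare vial at (467,304). The pot is at (163,305) and the syringe shield at (287,315). Next I'll enlarge this region and measure the caps.

```bash
cat > h.py <<'E'
import numpy as np,cv2
from rig import manip
from scipy.spatial.transform import Rotation as R
def ray(n,u,v):
    c=manip.camera_params(n)
    if n!='wrist':
        V=c['view'];d=np.array([(u-c['cx'])/c['fx'],(v-c['cy'])/c['fy'],1])
        return -V[:3,:3].T@V[:3,3],V[:3,:3].T@d
    s=manip.get_state();q=s['ee_rot'];Rt=R.from_quat([q[1],q[2],q[3],q[0]]).as_matrix()
    a=np.array([u-c['cx'],v-c['cy']]);r=np.linalg.norm(a)+1e-9;t=r/c['fx']
    d=np.r_[a/r*np.sin(t),np.cos(t)];H=c['hand_eye']
    return s['position']+Rt@H[:3,3],Rt@H[:3,:3]@d
def plane(n,u,v,z):
    o,d=ray(n,u,v);return o+d*(z-o[2])/d[2]
def tri(rays):
    A=0;b=0
    for o,d in rays:
        d=d/np.linalg.norm(d);P=np.eye(3)-np.outer(d,d);A=A+P;b=b+P@o
    return np.linalg.solve(A,b)
def blobs(im,lo,hi,amin=15):
    m=cv2.inRange(cv2.cvtColor(im,cv2.COLOR_RGB2HSV),np.array(lo),np.array(hi))
    n,_,st,c=cv2.connectedComponentsWithStats(m)
    return [(c[i].round(1),st[i].tolist()) for i in range(1,n) if st[i][4]>=amin]
E
python3 - <<'E'
from h import *
for n in('top','scene'):
    im=cv2.cvtColor(cv2.imread(f'pics/{n}0.png'),cv2.COLOR_BGR2RGB)
    print(n,'blue',blobs(im,(100,150,60),(125,255,255)),'red',blobs(im,(0,190,90),(4,255,255))+blobs(im,(174,190,90),(180,255,255)))
t=cv2.imread('pics/top0.png')[140:340,240:500];s=cv2.imread('pics/scene0.png')[190:350,140:300]
cv2.imwrite('pics/tc.png',cv2.convertScaleAbs(cv2.resize(t,None,fx=3,fy=3,interpolation=2),alpha=1.4))
E
```

```text
top blue [(array([318.7, 219.1]), [314, 215, 10, 9, 67])] red [(array([468. , 303.3]), [464, 299, 9, 9, 55])]
scene blue [(array([298.6,  30.3]), [264, 24, 70, 13, 152]), (array([331.2, 212. ]), [327, 210, 10, 5, 41])] red [(array([162.9, 265.1]), [159, 263, 9, 5, 36])]
```

View pics/tc.png

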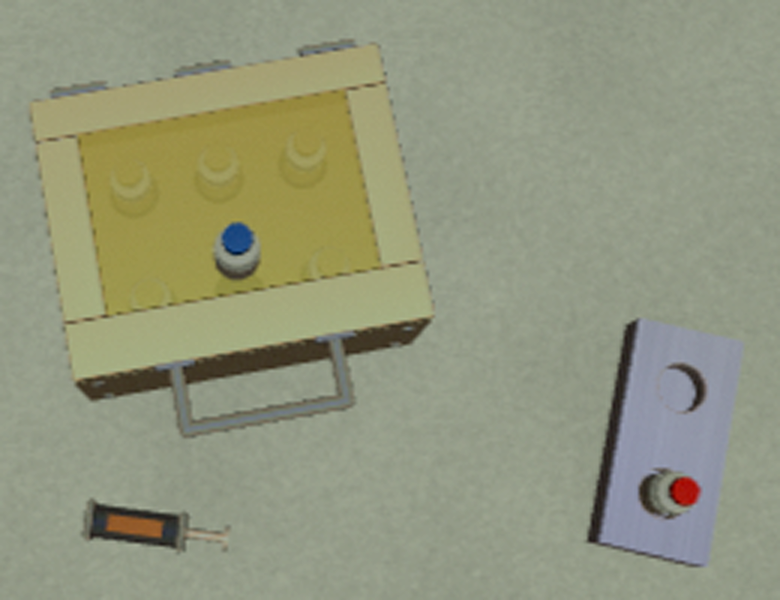

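The crop shows the lid's top corners at (31,102), (380,43), (433,317) and (78,380). The handle bar runs from (187,430) to (351,402). The rack's top corners are (638,318), (743,343), (705,566) and (602,545), and the pocket rim is centred near (681,388).

```bash
python3 - <<'E'
from h import *
np.set_printoptions(precision=4,suppress=True)
P=lambda x,y,z:plane('top',240+(x+.5)/3-.5,140+(y+.5)/3-.5,z)
def rect(name,pts,z):
    p=np.array([P(*q,z)[:2] for q in pts]);print(name,p.tolist(),'ctr',p.mean(0),'edges',[np.linalg.norm(p[i]-p[i-1]).round(4) for i in range(4)]);return p
p=rect('lid',[(31,102),(380,43),(433,317),(78,380)],.132)
d=(p[0]+p[1]-p[2]-p[3]);print('yaw deg x',np.degrees(np.arctan2(d[1],d[0])));e=p[0]-p[1]+p[3]-p[2];print('yaw y',np.degrees(np.arctan2(e[1],e[0])-np.pi/2))
a,b=P(187,430,.126),P(351,402,.126);print('handle',a,b,(a+b)/2,'yaw',np.degrees(np.arctan2(*(a-b)[[1,0]]))-90, np.linalg.norm(a-b))
r=rect('rack',[(638,318),(743,343),(705,566),(602,545)],.036)
d=(r[0]+r[1]-r[2]-r[3]);d/=np.linalg.norm(d);print('yaw',np.degrees(np.arctan2(d[1],d[0])),'free',r.mean(0)+.04*d,'direct',P(681,388,.036),'spare expected',r.mean(0)-.04*d)
for n,t,s in(('vial',(318.7,219.1),(331.2,212.)),('spare',(468,303.3),(162.9,265.1))):
    print(n,tri([ray('top',*t),ray('scene',*s)]),plane('top',*t,.207 if n=='vial' else .087),plane('scene',*s,.206 if n=='vial' else .086))
E
```

```text
lid [[0.6995099958493457, 0.14960932817916414], [0.7393462170132847, -0.0963720701633399], [0.542582117097294, -0.12503188335939489], [0.5036367516078426, 0.11573876235050978]] ctr [0.6213 0.011 ] edges [np.float64(0.1988), np.float64(0.2492), np.float64(0.1988), np.float64(0.2439)]
yaw deg x 9.04878296086801
yaw y 9.193686516396673
handle [0.4694 0.043  0.126 ] [ 0.4863 -0.0679  0.126 ] [ 0.4779 -0.0124  0.126 ] yaw 8.697845941672895 0.11221222856943724
rack [[0.5548530592028366, -0.29406978108829834], [0.5345992333824414, -0.3714992423403054], [0.3718573462326296, -0.32927636925048176], [0.3881132790542587, -0.2554006510307393]] ctr [ 0.4624 -0.3126] edges [np.float64(0.1712), np.float64(0.08), np.float64(0.1681), np.float64(0.0756)]
yaw -13.794020909381599 free [ 0.5012 -0.3221] direct [ 0.5016 -0.3222  0.036 ] spare expected [ 0.4235 -0.303 ]
vial [0.5826 0.0075 0.2065] [0.5826 0.0078 0.207 ] [0.5819 0.0075 0.206 ]
spare [ 0.4241 -0.3027  0.0875] [ 0.4244 -0.3021  0.087 ] [ 0.422  -0.3032  0.086 ]
```

Call:
{"op": "carry_out", "data": {"linear": [[0.045,0.067,0.0063],[0.045,0.067,0.0063],[0.045,0.067,0.0063],[0.045,0.067,0.0063],[0.045,0.067,0.0063],[0.045,0.067,0.0063],[0.045,0.067,0.0063],[0.045,0.067,0.0063]], "angular": [[0,0,1],[0,0,1],[0,0,1],[0,0,1],[0,0,1],[0,0,1],[0,0,1],[0,0,1]], "hand": [1,1,1,1,1,1,1,1], "force": 25}}

```text
clock: 0.77
position: [0.4, -0.2615, 0.2751]
ee_rot: [-0.0, 0.869, 0.495, -0.0]
contact_force: [0.5, -0.4, 0.0]
width: 0.0851
gripper_force: 0.0
```

Call:
{"op": "carry_out", "data": {"linear": [[0.045,0.067,0.0063],[0.045,0.067,0.0063],[0.045,0.067,0.0063],[0.045,0.067,0.0063],[0.045,0.067,0.0063],[0.045,0.067,0.0063],[0.045,0.067,0.0063],[0.045,0.067,0.0063]], "angular": [[0,0,1],[0,0,1],[0,0,1],[0,0,1],[0,0,1],[0,0,1],[0,0,1],[0,0,1]], "hand": [1,1,1,1,1,1,1,1]}}

```text
clock: 1.43
position: [0.5801, 0.0066, 0.3002]
ee_rot: [-0.0, 0.669, 0.743, -0.0]
contact_force: [0.9, -1.4, 0.1]
width: 0.0857
gripper_force: 0.0
```

Call:
{"op": "carry_out", "data": {"linear": [[0,0,0],[0,0,0]], "angular": [[0,0,0.7],[0,0,0]], "hand": [1,1]}}

```text
clock: 1.6
position: [0.5803, 0.0066, 0.2996]
ee_rot: [-0.0, 0.648, 0.762, -0.0]
contact_force: [-0.9, -0.3, -2.1]
width: 0.0852
gripper_force: 0.0
```

```bash
python3 - <<'E'
from h import *
im=manip.get_image('wrist');cv2.imwrite('pics/w1.png',cv2.cvtColor(im,cv2.COLOR_RGB2BGR))
for c,s in blobs(im,(100,150,50),(125,255,255),40):print(c,s,plane('wrist',*c,.2065))
print(manip.get_state()['position'])
E
```

```text
[0.57942941 0.00531613 0.29960098]
```

View pics/w1.png

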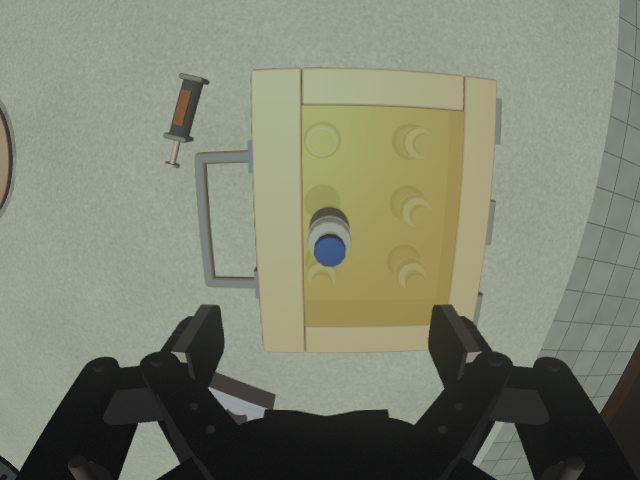

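The wrist view shows the cap at about (330,252) between the fingers. The handle bar's outer corners are at about (201,158) and (209,283).

```bash
python3 - <<'E'
from h import *
print(plane('wrist',330,252,.207))
a,b=plane('wrist',201,158,.126),plane('wrist',209,283,.126);print(a,b,(a+b)/2)
print(plane('wrist',253,70,.132),plane('wrist',265,352,.132))
E
```

```text
[0.58196919 0.00651663 0.207     ]
[0.46894719 0.0430092  0.126     ] [ 0.48390192 -0.06787684  0.126     ] [ 0.47642455 -0.01243382  0.126     ]
[0.5042882  0.11860148 0.132     ] [ 0.5421791  -0.12810842  0.132     ]
```

Call:
{"op": "carry_out", "data": {"linear": [[0.002,0.001,-0.04],[0.002,0.001,-0.05],[0,0,-0.05],[0,0,-0.04],[0,0,-0.03],[0,0,-0.02],[0,0,-0.013],[0,0,0]], "angular": [[0,0,0],[0,0,0],[0,0,0],[0,0,0],[0,0,0],[0,0,0],[0,0,0],[0,0,0]], "hand": [1,1,1,1,1,1,1,1]}}

```text
clock: 2.32
position: [0.5805, 0.0047, 0.1778]
ee_rot: [-0.001, 0.65, 0.76, -0.001]
contact_force: [-0.8, 0.7, 0.3]
width: 0.0851
gripper_force: 0.0
```

Call:
{"op": "carry_out", "data": {"linear": [[0,0,0],[0,0,0],[0,0,0],[0,0,0],[0,0,0],[0,0,0],[0,0,0],[0,0,0]], "angular": [[0,0,0],[0,0,0],[0,0,0],[0,0,0],[0,0,0],[0,0,0],[0,0,0],[0,0,0]], "hand": [0.8,0.7,0.6,0.55,0.5,0.45,0.42,0.4], "force": 25}}

```text
clock: 2.98
position: [0.5816, 0.0056, 0.179]
ee_rot: [0.0, 0.649, 0.76, 0.0]
contact_force: [0.2, -0.2, 0.8]
width: 0.034
gripper_force: 0.0
```

Call:
{"op": "carry_out", "data": {"linear": [[0,0,0],[0,0,0],[0,0,0],[0,0,0],[0,0,0],[0,0,0],[0,0,0],[0,0,0]], "angular": [[0,0,0],[0,0,0],[0,0,0],[0,0,0],[0,0,0],[0,0,0],[0,0,0],[0,0,0]], "hand": [0.38,0.36,0.34,0.32,0.3,0.28,0.26,0.24]}}

```text
clock: 3.65
position: [0.5817, 0.0055, 0.1791]
ee_rot: [0.0, 0.649, 0.76, 0.0]
contact_force: [0.4, -0.1, 1.2]
width: 0.0295
gripper_force: 25.3
```

Call:
{"op": "carry_out", "data": {"linear": [[0,0,0.01],[0,0,0.02],[0,0,0.03],[0,0,0.03],[0,0,0.03],[0,0,0.02],[0,0,0.01],[0,0,0]], "angular": [[0,0,0],[0,0,0],[0,0,0],[0,0,0],[0,0,0],[0,0,0],[0,0,0],[0,0,0]], "hand": [0.2,0.2,0.2,0.2,0.2,0.2,0.2,0.2], "force": 28}}

```text
clock: 4.32
position: [0.5821, 0.0055, 0.2555]
ee_rot: [0.001, 0.649, 0.76, 0.001]
contact_force: [0.3, 0.5, -1.1]
width: 0.0294
gripper_force: 27.7
```

Call:
{"op": "carry_out", "data": {"linear": [[-0.005,-0.02,0],[-0.01,-0.04,0],[-0.0125,-0.05,0],[-0.0125,-0.05,0],[-0.0125,-0.05,0],[-0.0125,-0.05,0],[-0.0125,-0.05,0],[-0.0125,-0.05,0]], "angular": [[0,0,0],[0,0,0],[0,0,0],[0,0,0],[0,0,0],[0,0,0],[0,0,0],[0,0,0]], "hand": [0.2,0.2,0.2,0.2,0.2,0.2,0.2,0.2]}}

```text
clock: 4.98
position: [0.5351, -0.176, 0.2527]
ee_rot: [-0.001, 0.65, 0.76, -0.001]
contact_force: [0.8, 1.0, -0.2]
width: 0.0291
gripper_force: 27.7
```

Call:
{"op": "carry_out", "data": {"linear": [[-0.0125,-0.05,0],[-0.0125,-0.05,0],[-0.0125,-0.05,0],[-0.0125,-0.05,0],[-0.01,-0.04,0],[-0.01,-0.04,0],[-0.005,-0.018,0],[0,0,0]], "angular": [[0,0,0],[0,0,0],[0,0,0],[0,0,0],[0,0,0],[0,0,0],[0,0,0],[0,0,0]], "hand": [0.2,0.2,0.2,0.2,0.2,0.2,0.2,0.2]}}

```text
clock: 5.65
position: [0.4978, -0.3254, 0.2527]
ee_rot: [-0.001, 0.651, 0.759, -0.0]
contact_force: [-0.5, 0.5, -0.4]
width: 0.0291
gripper_force: 27.7
```

```bash
python3 - <<'E'
from h import *
s=manip.get_state();print(s['position'],s['ee_rot'],s['width'],s['gripper_force'],s['contact_force'],s['clock'])
a=manip.get_image('wrist');b=manip.get_image('scene')
cv2.imwrite('pics/w2.png',cv2.cvtColor(a,cv2.COLOR_RGB2BGR));cv2.imwrite('pics/s2.png',cv2.cvtColor(b,cv2.COLOR_RGB2BGR))
cv2.imwrite('pics/c2.png',cv2.cvtColor(np.hstack([cv2.resize(a[100:420,150:450],(400,427)),cv2.resize(b[160:374,100:300],(400,427))]),cv2.COLOR_RGB2BGR))
E
```

```text
[ 0.49776218 -0.32544234  0.25270798] [-8.92246660e-04  6.50553253e-01  7.59459988e-01 -4.42934489e-04] 0.02913529390409577 27.73269474506378 [-0.51978577  0.51162107 -0.41548886] 5.65
```

View pics/c2.png

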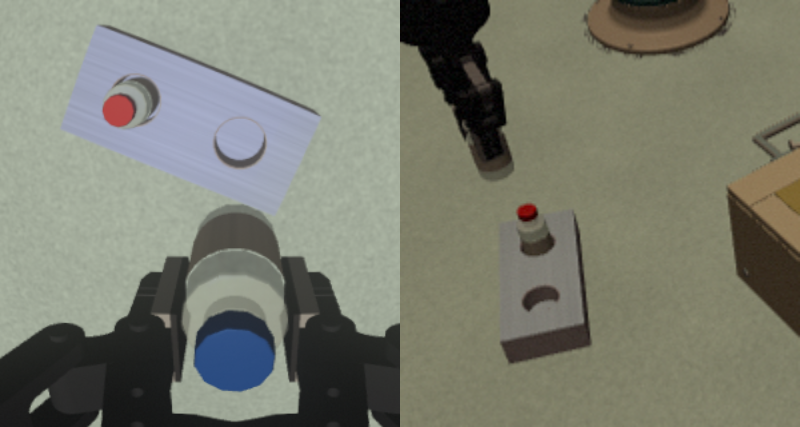

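The vial hangs upright in the grip with its cap at crop (234,348), which is image (325,361). The empty pocket's rim is centred at crop (240,142), which is image (330,206.5).

```bash
python3 - <<'E'
from h import *
P=lambda x,y,z:plane('wrist',150+x*.75,100+y*.75,z).round(4)
print('pocket',P(240.5,142,.036),'cap',P(234,352,.2557+.026),'spare cap',P(118,110,.087), 'spare expected .424 -.3027')
print('rack corners',[P(*q,.036) for q in((101,26),(319,115),(274,213),(62,129))])
print(manip.get_state()['position'])
E
```

```text
pocket [ 0.5026 -0.3189  0.036 ] cap [ 0.4978 -0.3177  0.2817] spare cap [ 0.4245 -0.2998  0.087 ] spare expected .424 -.3027
rack corners [array([ 0.394 , -0.2512,  0.036 ]), array([ 0.554 , -0.2909,  0.036 ]), array([ 0.5354, -0.3676,  0.036 ]), array([ 0.3727, -0.328 ,  0.036 ])]
[ 0.49859506 -0.32290948  0.25316693]
```

```bash
python3 - <<'E'
from h import *
S=[];
for i in range(8):
    s=manip.get_state();S.append(np.r_[s['position'],s['ee_rot']]);im=manip.get_image('wrist')
S=np.array(S);print(S.mean(0).round(4),S.std(0).round(4));np.save('S.npy',S)
cv2.imwrite('pics/w3.png',cv2.cvtColor(im,cv2.COLOR_RGB2BGR))
c=cv2.resize(im[110:260,190:400],None,fx=3.7,fy=3.7,interpolation=2)
cv2.imwrite('pics/c3.png',cv2.cvtColor(c,cv2.COLOR_RGB2BGR))
E
```

```text
[ 4.991e-01 -3.224e-01  2.538e-01 -3.000e-04  6.491e-01  7.607e-01
  3.000e-04] [0.0003 0.0002 0.0003 0.0004 0.0003 0.0002 0.0001]
```

View pics/c3.png

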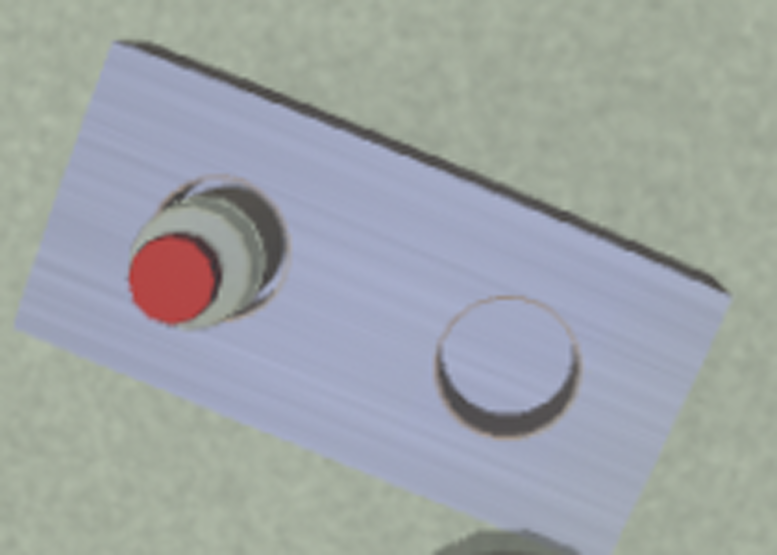

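The enlarged wrist view shows the empty pocket's rim centred at crop (507.5,367), the spare's cap at (175,279) and the rack's top corners at (112,42), (728,295) and (17,327).

```bash
python3 - <<'E'
import h;from h import *
S=np.load('S.npy').mean(0)
class M:
    camera_params=manip.camera_params
    get_state=staticmethod(lambda:{'position':S[:3],'ee_rot':S[3:]})
h.manip=M
P=lambda x,y,z:plane('wrist',190+x/3.7-.4,110+y/3.7-.4,z).round(4)
print('pocket',P(507.5,367,.036),'spare',P(175,279,.087),[P(*q,.036) for q in((112,42),(728,295),(17,327))])
im=cv2.cvtColor(cv2.imread('pics/w3.png'),cv2.COLOR_BGR2RGB)
for c,s in blobs(im,(95,110,30),(125,255,255),500):print(c,s,plane('wrist',*c,.2535-.047+.072))
E
```

```text
pocket [ 0.5004 -0.3215  0.036 ] spare [ 0.4239 -0.3019  0.087 ] [array([ 0.389 , -0.2531,  0.036 ]), array([ 0.5526, -0.294 ,  0.036 ]), array([ 0.3709, -0.3297,  0.036 ])]
[325.2 368.7] [296, 345, 60, 48, 2256] [ 0.49899707 -0.32187784  0.2785    ]
```

Call:
{"op": "carry_out", "data": {"linear": [[0.002,0,-0.02],[0.002,0,-0.05],[0,0,-0.07],[0,0,-0.07],[0,0,-0.05],[0,0,-0.04],[0,0,-0.018],[0,0,-0.004]], "angular": [[0,0,0],[0,0,0],[0,0,0],[0,0,0],[0,0,0],[0,0,0],[0,0,0],[0,0,0]], "hand": [0.2,0.2,0.2,0.2,0.2,0.2,0.2,0.2]}}

```text
clock: 6.82
position: [0.4999, -0.3224, 0.0904]
ee_rot: [-0.002, 0.649, 0.76, -0.0]
contact_force: [0.0, 0.2, -0.7]
width: 0.0295
gripper_force: 27.7
```

Call:
{"op": "carry_out", "data": {"linear": [[0,0,0],[0,0,0],[0,0,-0.005],[0,0,-0.005],[0,0,-0.005],[0,0,-0.005],[0,0,0],[0,0,0]], "angular": [[0,0,0],[0,0,0],[0,0,0],[0,0,0],[0,0,0],[0,0,0],[0,0,0],[0,0,0]], "hand": [0.2,0.2,0.2,0.2,0.2,0.2,0.2,0.2]}}

```text
clock: 7.48
position: [0.5009, -0.3234, 0.0828]
ee_rot: [-0.0, 0.649, 0.76, 0.0]
contact_force: [0.6, -0.3, -0.3]
width: 0.0292
gripper_force: 27.7
```

```bash
python3 - <<'E'
from h import *
S=[]
for i in range(4):
    s=manip.get_state();S.append(np.r_[s['position'],s['contact_force']]);im=manip.get_image('wrist')
print(np.mean(S,0).round(4))
a=manip.get_image('scene')
cv2.imwrite('pics/c4.png',cv2.cvtColor(np.hstack([cv2.resize(im[120:440,150:450],(400,427)),cv2.resize(a[230:337,120:220],(400,427),interpolation=2)]),cv2.COLOR_RGB2BGR))
E
```

```text
[ 0.501  -0.3235  0.0829  0.143   0.2647 -0.1977]
```

View pics/c4.png

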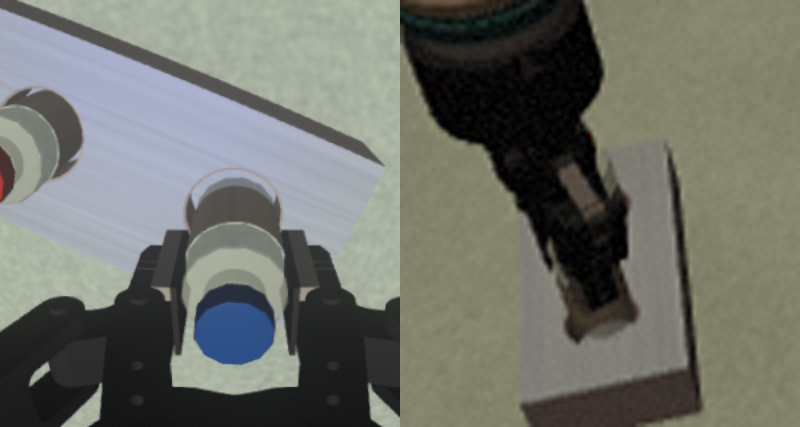

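The vial's base is at the pocket mouth, at crop (235,178) against the rim's far edge at (233,168). It is centred sideways and about 1 mm short toward +y, so I'll correct that and lower slowly.

Call:
{"op": "carry_out", "data": {"linear": [[0,0.0025,0],[0,0,-0.005],[0,0,-0.005],[0,0,-0.005],[0,0,-0.005],[0,0,-0.005],[0,0,-0.005],[0,0,0]], "angular": [[0,0,0],[0,0,0],[0,0,0],[0,0,0],[0,0,0],[0,0,0],[0,0,0],[0,0,0]], "hand": [0.2,0.2,0.2,0.2,0.2,0.2,0.2,0.2]}}

```text
clock: 8.4
position: [0.5007, -0.322, 0.0672]
ee_rot: [-0.001, 0.65, 0.76, 0.0]
contact_force: [0.1, -0.2, -1.3]
width: 0.0291
gripper_force: 27.7
```

Call:
{"op": "carry_out", "data": {"linear": [[0,0,-0.003],[0,0,-0.003],[0,0,-0.003],[0,0,-0.002],[0,0,-0.002],[0,0,-0.001],[0,0,0],[0,0,0]], "angular": [[0,0,0],[0,0,0],[0,0,0],[0,0,0],[0,0,0],[0,0,0],[0,0,0],[0,0,0]], "hand": [0.2,0.2,0.2,0.2,0.2,0.2,0.2,0.2]}}

```text
clock: 9.07
position: [0.5011, -0.3222, 0.0609]
ee_rot: [0.0, 0.649, 0.76, 0.0]
contact_force: [0.2, 0.1, -0.8]
width: 0.0291
gripper_force: 27.7
```

Call:
{"op": "carry_out", "data": {"linear": [[0,0,-0.001],[0,0,-0.001],[0,0,-0.001],[0,0,0]], "angular": [[0,0,0],[0,0,0],[0,0,0],[0,0,0]], "hand": [0.2,0.2,0.2,0.2]}}

```text
clock: 9.4
position: [0.501, -0.3222, 0.0593]
ee_rot: [-0.0, 0.649, 0.76, 0.0]
contact_force: [0.1, -0.3, -0.5]
width: 0.0294
gripper_force: 27.7
```

Call:
{"op": "carry_out", "data": {"linear": [[0,0,-0.001],[0,0,0],[0,0,0]], "angular": [[0,0,0],[0,0,0],[0,0,0]], "hand": [0.2,0.2,0.2]}}

```text
clock: 9.65
position: [0.5011, -0.3222, 0.0591]
ee_rot: [0.0, 0.649, 0.76, 0.0]
contact_force: [0.3, 0.1, 0.7]
width: 0.0291
gripper_force: 27.8
```

Call:
{"op": "carry_out", "data": {"linear": [[0,0,-0.001],[0,0,0],[0,0,0]], "angular": [[0,0,0],[0,0,0],[0,0,0]], "hand": [0.2,0.2,0.2]}}

```text
clock: 9.9
position: [0.5011, -0.3223, 0.059]
ee_rot: [0.0, 0.649, 0.76, 0.0]
contact_force: [-0.7, 0.8, 5.9]
width: 0.0293
gripper_force: 28.2
```

Call:
{"op": "carry_out", "data": {"linear": [[0,0,-0.001],[0,0,0],[0,0,0]], "angular": [[0,0,0],[0,0,0],[0,0,0]], "hand": [0.2,0.2,0.2]}}

```text
clock: 10.15
position: [0.5012, -0.3223, 0.059]
ee_rot: [0.0, 0.649, 0.76, 0.0]
contact_force: [-1.8, 1.9, 9.0]
width: 0.029
gripper_force: 28.6
```

Contact at 9 N, so the vial is seated. I'll open the fingers gently.

Call:
{"op": "carry_out", "data": {"linear": [[0,0,0.001],[0,0,0],[0,0,0],[0,0,0],[0,0,0],[0,0,0],[0,0,0],[0,0,0]], "angular": [[0,0,0],[0,0,0],[0,0,0],[0,0,0],[0,0,0],[0,0,0],[0,0,0],[0,0,0]], "hand": [0.3,0.36,0.4,0.44,0.48,0.52,0.56,0.6]}}

```text
clock: 10.82
position: [0.5011, -0.3222, 0.0583]
ee_rot: [-0.0, 0.649, 0.76, 0.0]
contact_force: [-0.2, -0.7, -0.1]
width: 0.0512
gripper_force: 0.0
```

Call:
{"op": "carry_out", "data": {"linear": [[0,0,0.005],[0,0,0.01],[0,0,0.02],[0,0,0.03],[0,0,0.04],[0,0,0.05],[0,0,0.05],[0,0,0.05]], "angular": [[0,0,0],[0,0,0],[0,0,0],[0,0,0],[0,0,0],[0,0,0],[0,0,0],[0,0,0]], "hand": [0.6,0.6,0.6,0.6,0.6,0.6,0.6,0.6]}}

```text
clock: 11.48
position: [0.501, -0.3222, 0.1882]
ee_rot: [0.001, 0.649, 0.76, 0.0]
contact_force: [0.5, -0.7, -0.2]
width: 0.0512
gripper_force: 0.0
```

Call:
{"op": "carry_out", "data": {"linear": [[0,0,0.04],[0,0,0.02],[0,0,0],[0,0,0]], "angular": [[0,0,0],[0,0,0],[0,0,0],[0,0,0]], "hand": [0.6,0.6,0.6,0.6]}}

```text
clock: 11.82
position: [0.501, -0.3221, 0.2162]
ee_rot: [0.0, 0.649, 0.76, 0.0]
contact_force: [-0.5, -0.0, -0.1]
width: 0.0514
gripper_force: 0.0
```

```bash
python3 - <<'E'
from h import *
print(manip.get_state()['position'],manip.get_state()['width'])
im=manip.get_image('wrist');a=manip.get_image('scene')
cv2.imwrite('pics/c5.png',cv2.cvtColor(np.hstack([cv2.resize(im[100:420,150:450],(400,427)),cv2.resize(a[230:337,120:220],(400,427),interpolation=2)]),cv2.COLOR_RGB2BGR))
E
```

```text
[ 0.50097336 -0.32214041  0.216248  ] 0.05142929236192461
```

View pics/c5.png

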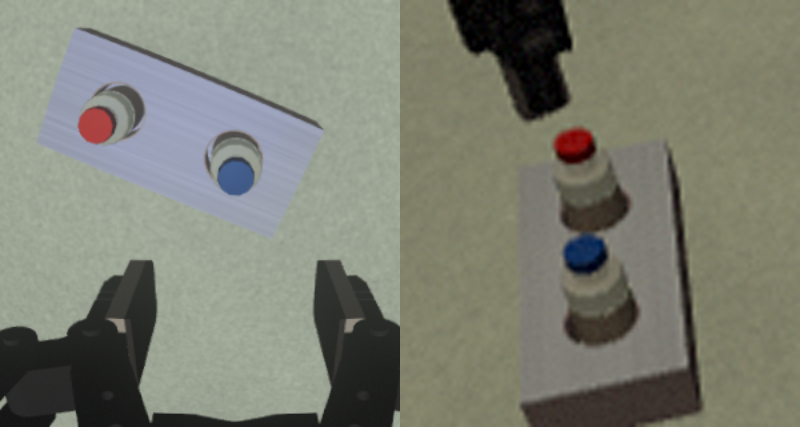

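The vial stands upright in the pocket with its cap at left crop (236,176), and the spare is undisturbed. Next is the handle.

Call:
{"op": "carry_out", "data": {"linear": [[0,0.04,0],[-0.006,0.075,0],[-0.006,0.075,0],[-0.006,0.075,0],[-0.006,0.075,0],[-0.006,0.075,0],[-0.006,0.075,0],[-0.006,0.075,0]], "angular": [[0,0,0],[0,0,0],[0,0,0],[0,0,0],[0,0,0],[0,0,0],[0,0,0],[0,0,0]], "hand": [0.6,0.5,0.45,0.45,0.45,0.45,0.45,0.45]}}

```text
clock: 12.58
position: [0.4787, -0.0379, 0.2143]
ee_rot: [-0.001, 0.65, 0.76, -0.001]
contact_force: [0.4, 0.6, 0.3]
width: 0.0383
gripper_force: 0.0
```

Call:
{"op": "carry_out", "data": {"linear": [[-0.004,0.04,0],[0,0.015,0],[0,0,0],[0,0,0],[0,0,0],[0,0,0]], "angular": [[0,0,0],[0,0,0],[0,0,0],[0,0,0],[0,0,0],[0,0,0]], "hand": [0.45,0.45,0.45,0.45,0.45,0.45]}}

```text
clock: 13.08
position: [0.4783, -0.0136, 0.2156]
ee_rot: [-0.0, 0.65, 0.76, -0.0]
contact_force: [0.4, -1.5, -0.3]
width: 0.0384
gripper_force: 0.0
```

```bash
python3 - <<'E'
from h import *
s=manip.get_state();print(s['position'],s['ee_rot'])
im=manip.get_image('wrist');cv2.imwrite('pics/w6.png',cv2.cvtColor(im,cv2.COLOR_RGB2BGR))
E
```

```text
[ 0.47832164 -0.01357066  0.21559652] [-3.79656545e-06  6.50143029e-01  7.59811785e-01 -3.05283914e-04]
```

View pics/w6.png

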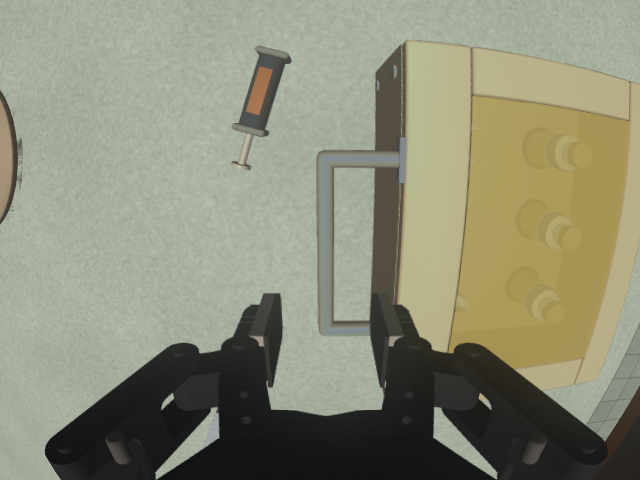

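The bar runs from (324,158) to (326,328), centred between the fingers.

```bash
python3 - <<'E'
from h import *
a,b=plane('wrist',324,159,.126),plane('wrist',326,327,.126);print(a,b,(a+b)/2,np.linalg.norm(a-b))
print(plane('wrist',407,41,.132))
E
```

```text
[0.46863636 0.0437351  0.126     ] [ 0.48654299 -0.06381073  0.126     ] [ 0.47758967 -0.01003781  0.126     ] 0.10902638151469717
[0.50365807 0.11931694 0.132     ]
```

Call:
{"op": "carry_out", "data": {"linear": [[-0.001,0.004,-0.02],[0,0,-0.03],[0,0,-0.04],[0,0,-0.04],[0,0,-0.03],[0,0,-0.015],[0,0,-0.004],[0,0,0]], "angular": [[0,0,0],[0,0,0],[0,0,0],[0,0,0],[0,0,0],[0,0,0],[0,0,0],[0,0,0]], "hand": [0.45,0.45,0.45,0.45,0.45,0.45,0.45,0.45]}}

```text
clock: 13.8
position: [0.4774, -0.0105, 0.1259]
ee_rot: [-0.0, 0.65, 0.76, -0.0]
contact_force: [0.4, -0.1, -0.3]
width: 0.0384
gripper_force: 0.0
```

Call:
{"op": "carry_out", "data": {"linear": [[0,0,0],[0,0,0],[0,0,0],[0,0,0],[0,0,0],[0,0,0],[0,0,0],[0,0,0]], "angular": [[0,0,0],[0,0,0],[0,0,0],[0,0,0],[0,0,0],[0,0,0],[0,0,0],[0,0,0]], "hand": [0.4,0.35,0.3,0.25,0.2,0.15,0.1,0.05], "force": 50}}

```text
clock: 14.47
position: [0.4773, -0.0102, 0.1267]
ee_rot: [-0.0, 0.649, 0.76, -0.0]
contact_force: [-2.7, -1.0, 5.0]
width: 0.0081
gripper_force: 48.7
```

Call:
{"op": "carry_out", "data": {"linear": [[0,0,0],[0,0,0],[0,0,0],[0,0,0]], "angular": [[0,0,0],[0,0,0],[0,0,0],[0,0,0]], "hand": [0,0,0,0]}}

```text
clock: 14.8
position: [0.4773, -0.0103, 0.1268]
ee_rot: [-0.0, 0.649, 0.76, -0.0]
contact_force: [-2.9, -0.1, 4.5]
width: 0.0079
gripper_force: 48.8
```

```bash
python3 - <<'E'
import numpy as np
N=40;u=np.arange(N+1)/N;u=u*u*(3-2*u);t=u*np.pi/3
s=.245*(1-np.cos(t))+.006*np.sin(t);z=.245*np.sin(t)+.006*(np.cos(t)-1)
y=np.radians(9.05);P=np.c_[s*np.cos(y),s*np.sin(y),z]/.5
Q=np.diff(np.round(P,3),axis=0).round(3)
for i in range(0,N,8):print(Q[i:i+8].tolist(),(P[i+8]*.5).round(4),np.degrees(t[i+8]).round(1))
E
```

```text
[[0.0, 0.0, 0.001], [0.0, 0.0, 0.003], [0.0, 0.0, 0.004], [0.001, 0.0, 0.006], [0.0, 0.0, 0.008], [0.001, 0.0, 0.009], [0.001, 0.0, 0.011], [0.001, 0.001, 0.011]] [0.0021 0.0003 0.0266] 6.2
[[0.002, 0.0, 0.013], [0.002, 0.0, 0.014], [0.003, 0.001, 0.014], [0.004, 0.0, 0.016], [0.004, 0.001, 0.016], [0.005, 0.001, 0.016], [0.006, 0.001, 0.017], [0.007, 0.001, 0.017]] [0.0184 0.0029 0.0879] 21.1
[[0.007, 0.001, 0.017], [0.008, 0.001, 0.017], [0.009, 0.002, 0.017], [0.01, 0.001, 0.016], [0.01, 0.002, 0.017], [0.011, 0.002, 0.015], [0.011, 0.001, 0.015], [0.012, 0.002, 0.015]] [0.0573 0.0091 0.1525] 38.9
[[0.012, 0.002, 0.014], [0.012, 0.002, 0.013], [0.012, 0.002, 0.012], [0.012, 0.002, 0.011], [0.012, 0.002, 0.01], [0.011, 0.002, 0.009], [0.011, 0.001, 0.009], [0.01, 0.002, 0.007]] [0.1037 0.0165 0.1952] 53.8
[[0.01, 0.002, 0.007], [0.009, 0.001, 0.006], [0.007, 0.001, 0.004], [0.007, 0.001, 0.004], [0.005, 0.001, 0.003], [0.004, 0.001, 0.003], [0.002, 0.0, 0.001], [0.001, 0.0, 0.0]] [0.1261 0.0201 0.2092] 60.0
```

Call:
{"op": "carry_out", "data": {"linear": [[0,0,0.001],[0,0,0.003],[0,0,0.004],[0.001,0,0.006],[0,0,0.008],[0.001,0,0.009],[0.001,0,0.011],[0.001,0.001,0.011]], "angular": [[0,0,0],[0,0,0],[0,0,0],[0,0,0],[0,0,0],[0,0,0],[0,0,0],[0,0,0]], "hand": [0,0,0,0,0,0,0,0]}}

```text
clock: 15.47
position: [0.4793, -0.0099, 0.1533]
ee_rot: [-0.0, 0.649, 0.76, -0.0]
contact_force: [-0.5, -2.2, -3.8]
width: 0.0083
gripper_force: 48.7
```

Call:
{"op": "carry_out", "data": {"linear": [[0.002,0,0.013],[0.002,0,0.014],[0.003,0.001,0.014],[0.004,0,0.016],[0.004,0.001,0.016],[0.005,0.001,0.016],[0.006,0.001,0.017],[0.007,0.001,0.017]], "angular": [[0,0,0],[0,0,0],[0,0,0],[0,0,0],[0,0,0],[0,0,0],[0,0,0],[0,0,0]], "hand": [0,0,0,0,0,0,0,0]}}

```text
clock: 16.13
position: [0.4953, -0.0073, 0.2152]
ee_rot: [-0.001, 0.649, 0.76, -0.001]
contact_force: [-3.8, -2.3, -2.1]
width: 0.0081
gripper_force: 48.6
```

Call:
{"op": "carry_out", "data": {"linear": [[0.007,0.001,0.017],[0.008,0.001,0.017],[0.009,0.002,0.017],[0.01,0.001,0.016],[0.01,0.002,0.017],[0.011,0.002,0.015],[0.011,0.001,0.015],[0.012,0.002,0.015]], "angular": [[0,0,0],[0,0,0],[0,0,0],[0,0,0],[0,0,0],[0,0,0],[0,0,0],[0,0,0]], "hand": [0,0,0,0,0,0,0,0]}}

```text
clock: 16.8
position: [0.5331, -0.0012, 0.2803]
ee_rot: [-0.002, 0.649, 0.76, -0.002]
contact_force: [-8.2, -1.9, 3.1]
width: 0.0078
gripper_force: 48.7
```

Call:
{"op": "carry_out", "data": {"linear": [[0.012,0.002,0.014],[0.012,0.002,0.013],[0.012,0.002,0.012],[0.012,0.002,0.011],[0.012,0.002,0.01],[0.011,0.002,0.009],[0.011,0.001,0.009],[0.01,0.002,0.007]], "angular": [[0,0,0],[0,0,0],[0,0,0],[0,0,0],[0,0,0],[0,0,0],[0,0,0],[0,0,0]], "hand": [0,0,0,0,0,0,0,0]}}

```text
clock: 17.47
position: [0.5795, 0.0062, 0.3249]
ee_rot: [-0.0, 0.649, 0.76, -0.001]
contact_force: [-10.0, -1.2, 9.2]
width: 0.0082
gripper_force: 48.9
```

Call:
{"op": "carry_out", "data": {"linear": [[0.01,0.002,0.007],[0.009,0.001,0.006],[0.007,0.001,0.004],[0.007,0.001,0.004],[0.005,0.001,0.003],[0.004,0.001,0.003],[0.002,0,0.001],[0.001,0,0]], "angular": [[0,0,0],[0,0,0],[0,0,0],[0,0,0],[0,0,0],[0,0,0],[0,0,0],[0,0,0]], "hand": [0,0,0,0,0,0,0,0]}}

```text
clock: 18.13
position: [0.6033, 0.0101, 0.3398]
ee_rot: [0.001, 0.649, 0.76, 0.001]
contact_force: [-8.7, -0.4, 11.8]
width: 0.0075
gripper_force: 51.0
```

Call:
{"op": "carry_out", "data": {"linear": [[0,0,0],[0,0,0],[0,0,0],[0,0,0]], "angular": [[0,0,0],[0,0,0],[0,0,0],[0,0,0]], "hand": [0,0,0,0]}}

```text
clock: 18.47
position: [0.6032, 0.0101, 0.3398]
ee_rot: [0.001, 0.649, 0.76, 0.001]
contact_force: [-7.1, -1.6, 10.9]
width: 0.0082
gripper_force: 51.0
```

```bash
python3 - <<'E'
from h import *
s=manip.get_state();print(s['position'],s['contact_force'],s['gripper_force'],s['width'])
im=manip.get_image('scene');w=manip.get_image('wrist');
cv2.imwrite('pics/c7.png',cv2.cvtColor(np.hstack([cv2.resize(im[80:400,120:440],(400,400)),cv2.resize(w,(400,300))[:, :].copy() if 0 else cv2.copyMakeBorder(cv2.resize(w,(400,300)),0,100,0,0,0)]),cv2.COLOR_RGB2BGR))
E
```

```text
[0.60322182 0.01006335 0.33978664] [-7.08256564 -1.62485093 10.91331368] 50.95808923244476 0.008158346957206472
```

View pics/c7.png

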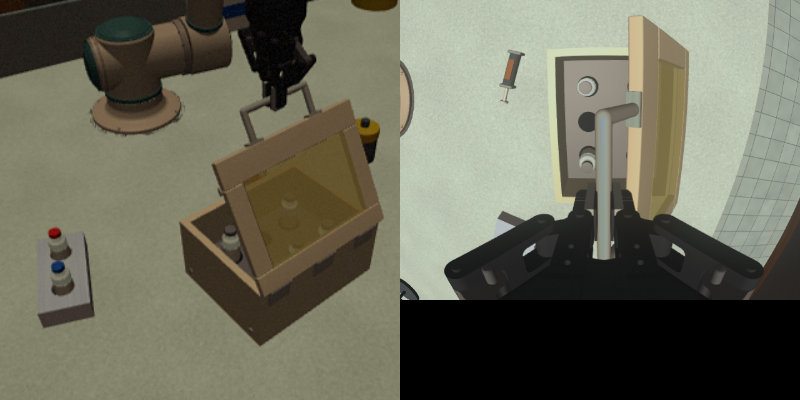

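The lid is open and held, and both vials stand in the rack. I'll check the angle against the image: the lid's front corners appear at about (215,167) and (350,100) in the left crop.

```bash
python3 - <<'E'
from h import *
c=manip.camera_params('scene');V=c['view'];y=np.radians(9.05);d=np.array([np.cos(y),np.sin(y),0]);e=np.array([-np.sin(y),np.cos(y),0]);k=np.array([0,0,1.])
H=np.array([.7198,.0270,.12])
for t in(56,58,60,62,64):
    T=np.radians(t);ax=np.cos(T)*d-np.sin(T)*k;n=np.sin(T)*d+np.cos(T)*k
    o=[]
    for a,l,h in((-.2,-.125,.012),(-.2,.125,.012),(-.2,-.125,0),(-.245,-.055,.006),(-.245,.055,.006)):
        p=V[:3,:3]@(H+a*ax+l*e+h*n)+V[:3,3];u=c['fx']*p[0]/p[2]+c['cx'];v=c['fy']*p[1]/p[2]+c['cy'];o.append((round((u-120)/.8),round((v-80)/.8)))
    print(t,o)
im=manip.get_image('scene');x=cv2.resize(im[135:255,270:430],None,fx=5,fy=5,interpolation=2)
cv2.imwrite('pics/c8.png',cv2.convertScaleAbs(cv2.cvtColor(x,cv2.COLOR_RGB2BGR),alpha=1.3))
E
```

```text
56 [(208, 164), (342, 99), (204, 164), (235, 113), (296, 86)]
58 [(211, 164), (346, 98), (206, 164), (239, 112), (299, 85)]
60 [(214, 164), (349, 98), (209, 164), (242, 112), (303, 85)]
62 [(216, 164), (352, 98), (212, 164), (246, 111), (307, 84)]
64 [(219, 165), (356, 98), (214, 164), (249, 111), (311, 84)]
```

View pics/c8.png

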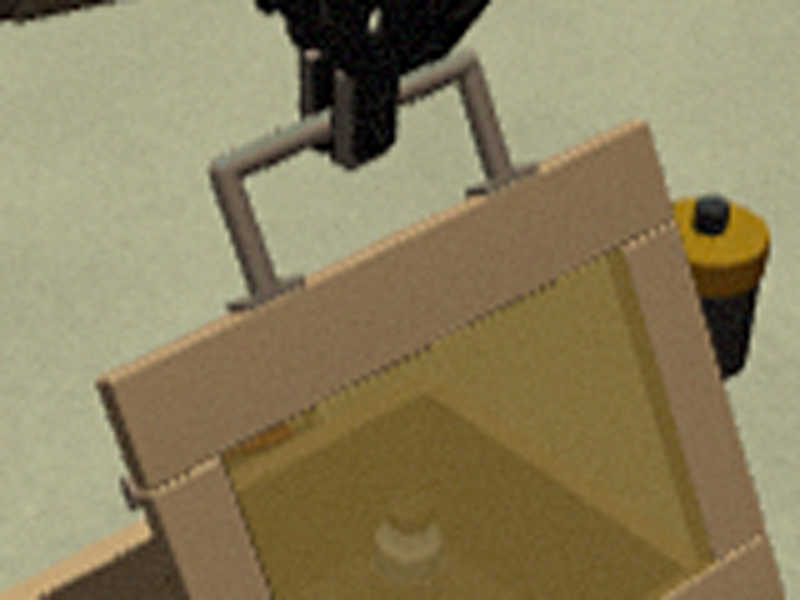

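The corners at (648,122) and (112,385) and the bar ends at (218,170) and (470,60) match the model at 60 to 61 degrees. The lid is steady, so I'm handing it in.

```bash
python3 - <<'E'
from rig import manip
s=manip.get_state();print(s['position'],s['contact_force'],s['gripper_force'],s['clock'])
print(manip.sign_off())
E
```

```text
[0.60321463 0.0100478  0.33979853] [-7.47271653 -1.41715536 10.65280311] 50.95889925956726 18.6167
the job is handed in; nothing more can be done
None
```

The vial stands upright in the rack's empty pocket, gripped at about 28 N and set down at about 9 N, and the lid is held by its handle at about 60.5 degrees as measured from the images; I handed the job in at 18.6 s.

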